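# Close the clip-top box

### The job

Close up the clip-top storage box: first push its raised lid all the way down, then push in the two clips on its front until both are snapped fully home. Only push with the fingertips and lift nothing; leave the box where it stands and the things round it alone.

Things in the scene. Friction and masses are not known exactly. Their poses are not given: they have to be found in the camera images.
- storage_box: Clear plastic tub, loose on the worktop, 150 (x) x 220 (y) x 80 mm high, 1.7 kg in all. Origin: centre of its underside; -x is its front (clip side), +x its back (hinge side). Its white lid, 160 x 230 mm, 5 mm thick plus a 3 mm raised panel, is hinged along the back top edge; shut, its top is 90 mm up. Four coffee capsules lie inside.
- box_lid (a joint): Lid angle, rad: 0 = fully shut, 1.57 = upright; the stiff hinge keeps the lid wherever it is left, and 1 to 2 N at the free edge swings it shut.
- lid_hinge (a point): Middle of the lid's hinge line (at the back, 81 mm behind the box's centre, 82 mm above its underside). The hinge line runs along the box's y.
- lid_edge (a point): Middle of the lid's free edge, on its outer (upper) face, 161 mm from the hinge line.
- clip_left (a joint): Left clip (+y side of the box, 66 mm from the middle), rad: 0 = fully home, hanging flat along the box's front; 1.57 = sticking straight out in the lid's plane. It stays where left; moves almost freely until its hook meets the catch at 0.20, needs 3 to 5 N at the tab to ride over it, and is snapped in below 0.08.
- clip_left_hinge (a point): Middle of the left clip's hinge line, on the lid's front edge, 168 mm from the lid hinge line; with the lid shut it is 86 mm in front of the box's centre and 84 mm above its underside. The line runs along the box's y.
- clip_left_tab (a point): Point on the outer face of the left clip, 30 mm from its hinge line. The clip is a flat grey plate 46 mm wide, 3 mm thick, reaching 41 mm from its hinge, the last 8 mm flared outwards.
- clip_right (a joint): Angle of the right clip (-y side of the box), same meaning as clip_left.
- clip_right_hinge (a point): Middle of the right clip's hinge line, as for the left clip.
- clip_right_tab (a point): Point on the outer face of the right clip, 30 mm from its hinge line, same clip as the left.
- pod_0: Coffee capsule in the box, 38 mm across, 28 mm high; origin at its underside. Leave it there.
- pod_1: Second such capsule.
- pod_2: Third such capsule.
- pod_3: Fourth such capsule.
- espresso_cup: White espresso cup, 60 x 83 x 49 mm, bystander; origin under its centre.
- espresso_cup_b: Patterned espresso cup, 62 x 88 x 50 mm, bystander.
- tumbler: Empty drinking glass, 81 x 81 x 93 mm, bystander.
- kitchen_timer: Round timer, 60 x 60 x 50 mm, bystander.
- teaspoon: Teaspoon, 132 x 28 x 11 mm, bystander.

How it is judged:
On the way, in this order (a step that is already met when the one before it is completed fails the run):
1. the lid is fully down while both clips are still out (value of joint box_lid below 0.025 rad and value of joint each of clip_left, clip_right above 0.3 rad), for 0.2 s.
2. both clips are snapped home (value of joint box_lid below 0.025 rad and value of joint each of clip_left, clip_right below 0.08 rad), for 0.2 s.
At the end, for the whole second after the job is handed in: Lid shut (under 0.025 rad), both clips snapped home (under 0.08 rad), the box at rest, level and within 40 mm of where it stood, the capsules inside it (all of step 2 and distance of storage_box from where it was at the start of the episode below 0.04 m and linear speed of storage_box below 0.01 m/s and angle between storage_box's own z axis and vertical below 0.03 rad and z of each of pod_0, pod_1, pod_2, pod_3 in the frame of storage_box below 0.06 m); the robot touches nothing.
It fails at once if a clip was pushed in before the lid was down (value of joint box_lid above 0.15 rad and value of joint any of clip_left, clip_right below 0.3 rad).
It fails at once if the box was lifted, tipped or shoved away (height (world z) of storage_box above 0.012 m or angle between storage_box's own z axis and vertical above 0.12 rad or distance of storage_box from where it was at the start of the episode above 0.06 m).
It fails at once if a capsule was lifted out of the box (height (world z) of any of pod_0, pod_1, pod_2, pod_3 above 0.06 m).
It fails at once if a bystander was disturbed (distance of any of espresso_cup, espresso_cup_b, tumbler, kitchen_timer, teaspoon from where it was at the start of the episode above 0.02 m).
It fails at once if the box was pushed with the arm or the gripper's body instead of the fingers (contact force between the arm and storage_box above 5 N).
It also fails if it takes over 54 s, if anything falls off the work surface, if the arm or the gripper's body presses on something with over 40 N, if the wrist force passes 120 N, or if a joint passes its speed limit or range.

### The arm

A 7-joint arm with a two-finger parallel gripper is mounted at the origin on a cart in front of the work surface, level with it; the furniture and walls round the work are solid. World frame = base frame: x ahead of the robot, y to its left, z up, the work surface at z = 0. Lengths are in m, angles in rad, forces in N, time in s.
With the tool pointing down it reaches from about 0.4 to 0.85 m from the base axis. Payload 10.4 kg.
Tool frame: the origin (TCP) lies midway between the tips of the shut fingers; the grasp point (between the pads) lies 19 mm behind it (manip.grasp_offset is the distance from the TCP to the grasp point, in m); z points along the fingers, y is the line along which they close (so a half turn about z gives the same grasp; the last joint's range is limited). The gripper opens to 85 mm and grips with 20 to 120 N. Pads are 22 mm wide; open, the fingers measure 114 mm over their backs; the gripper's body (76 mm by 85 mm) begins 54 mm behind the grasp point. The pads swing forward as they close: fully open they stand 13 mm farther back than shut.
Start: joints at [1.202, 0.332, -0.065, 1.46, 0.022, 1.35, -0.088], TCP at [0.212, -0.588, 0.207] pointing down, gripper open.
Joint ranges: [-2.6, 2.6], [-0.5, 2.12], [-1.47, 1.34], [0.16, 2.42], [-1.27, 4.41], [0.06, 2.06], [-2.6, 2.6]. Speed limits (rad/s): [2.22, 2.22, 2.79, 2.79, 3.14, 3.14, 3.14].

### API

Orientations are given as a unit quaternion [x, y, z, w].
In Python, from workcell import manip gives the robot as it stands.
- The arm moves only by the shell command python3 jog.py 'ROWS' [FORCE]. ROWS is a JSON object whose key "steps" holds a list of rows, 1 to 20 of them, each of 7 numbers: a rotation vector rx, ry, rz in normalised numbers (1 is 4 rad), then dx, dy, dz in normalised numbers (1 is 75 cm), then the opening from 0.0 (shut) to 1.0 (fully open); each row is the pose to reach, as a shift and turn from the pose commanded when the command began, along the tool's axes at that moment; what a row does not reach only later rows make up. A row lasts 1/8 s, in which the tool goes at most 0.0625 m and 0.188 rad, less where a joint would pass 70% of its speed; a pose out of reach is approached as far as the arm can. The fingers move at their own pace and stop on an object; FORCE is the grip in N (left out, the last holds). Time passes only in rows, so rows that do not move let the fingers close. It prints the time, the measured TCP pose, the force, the opening and the grip force at its end. A shift or turn number past 1, either way, is cut back to 1. Input that does not fit is refused with a message, and nothing moves.
- manip.get_obs(): the state, without advancing time (a new reading comes with each control period).
- manip.camera(name): name is "scene" or "top"; returns the picture (480x640x3 uint8, blue, green, red); there is no depth.
- manip.calibration(name): a dict with "fx", "fy", "cx", "cy" (pixels), "k1" (the pictures are not rectified: a ray, as slopes to the right and down, at radius r is drawn at 1 + k1 r^2 times it, then the intrinsics apply), "world_from_camera" (4x4, takes a point from camera to world coordinates). Camera axes: x right, y up, looking along -z (the intrinsics and any distortion apply to the point x, -y, -z); pixel columns grow to the right and rows downward; lengths in m; the calibration is good to about 2 mm. A picture is of the moment at which its call begins. calibration takes no time and is no camera call.
- manip.hand_in(): hands the job in; it is judged then, once.
The state is a dict: "clock": time; "joint_pos": joint angles; "joint_velocities": joint speeds; "tau": joint torques, N m; "position": TCP position; "ee_rot": TCP orientation; "ft_force": force on the tool from outside, world axes, zero at the start; "torque": the same for the moment, N m; "grip_width": opening from 0.0 (shut) to 1.0 (fully open); "grasp_force": force on a finger pad.
Only numpy, scipy, OpenCV 4.12 (cv2) and the standard library are available. Lean on these libraries where they do the work, as an engineer would, in place of code of your own. Each camera call takes 0.05 s, during which the arm holds its last target. There are 200 camera calls.

## Working session

There is one attempt and no reset: what is moved stays moved. The work goes in short steps, Python scripts to look and compute and a shell command to move; the robot and the scene stay as the last step left them, time stands still between calls to the robot, and variables do not carry over. Pictures are saved under pics/ and viewed, at most 10 in all, crops included, and the job is handed in when it is done.

```bash
ls; mkdir -p pics
python3 - <<'E'
from workcell import manip
import cv2
for n in("scene","top"):
    cv2.imwrite(f"pics/{n}0.png",manip.camera(n)); c=manip.calibration(n); print({k:(v if k!="world_from_camera" else [list(map(lambda t:round(float(t),3),r)) for r in v]) for k,v in c.items()})
o=manip.get_obs();print(o)
E
```

```text
jog.py
pics
workcell.py
{'fx': 437.19259805054844, 'fy': 437.19259805054844, 'cx': 315.84316046342923, 'cy': 239.34899149908296, 'k1': -0.06677934214715586, 'world_from_camera': [[-0.437, 0.564, -0.7, -0.041], [-0.899, -0.276, 0.339, 0.466], [-0.002, 0.778, 0.628, 0.619], [0.0, 0.0, 0.0, 1.0]]}
{'fx': 480.18486388917415, 'fy': 480.18486388917415, 'cx': 323.0504558659277, 'cy': 239.0269503187114, 'k1': -0.1218895368601689, 'world_from_camera': [[-0.015, 0.988, -0.153, 0.398], [-0.999, -0.019, -0.027, 0.166], [-0.029, 0.152, 0.988, 0.91], [0.0, 0.0, 0.0, 1.0]]}
{'clock': 0.1, 'joint_pos': array([ 1.20243294,  0.33277525, -0.06467587,  1.46082704,  0.02159022,
        1.34988604, -0.08849001]), 'joint_velocities': array([-0.00154447,  0.00073393, -0.00139456, -0.00190303,  0.00104032,
        0.00105234, -0.00115684]), 'tau': array([ 8.52448065e-04, -6.26740408e+01,  4.88219946e-02, -3.92423236e+01,
        1.62030518e-02,  7.05442711e-03, -9.94315951e-05]), 'position': array([ 0.21169105, -0.5876897 ,  0.20613078]), 'ee_rot': array([ 9.85092656e-01,  1.72023541e-01, -1.28644741e-04, -5.86507667e-04]), 'ft_force': array([ 0.479271  , -0.24364712,  0.71169719]), 'torque': array([-0.03658425,  0.01550259, -0.00206605]), 'grasp_force': 0.0, 'grip_width': 0.999715530275934}
```

View pics/scene0.png

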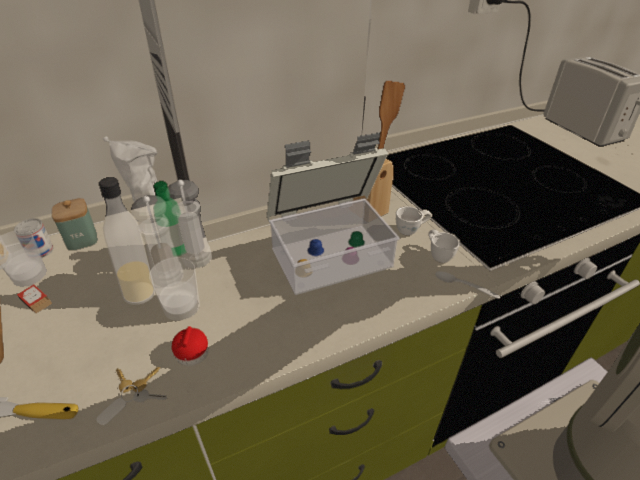

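View pics/top0.png

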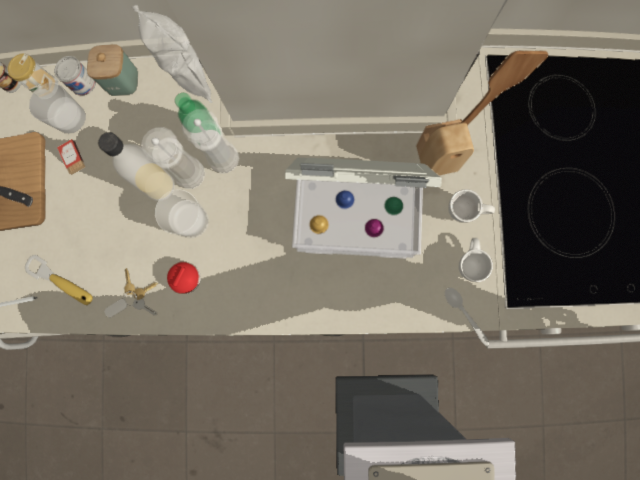

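The scene view shows the box at about (335,245) with its lid roughly upright and both clips standing up from the lid's edge at (298,153) and (367,143). In the top view the tub spans (295–420, 178–255), with the lid edge along the row of about 175. The cups are at its right, and the spatula holder is behind right at (445,148). I'll zoom in on both views.

Run:
```python
import cv2,numpy as np
a=cv2.imread("pics/top0.png")[150:270,275:455]; b=cv2.imread("pics/scene0.png")[125:295,255:405]
cv2.imwrite("pics/topc.png",cv2.resize(a,None,fx=4.4,fy=4.4,interpolation=cv2.INTER_CUBIC))
cv2.imwrite("pics/scenec.png",cv2.resize(b,None,fx=3.5,fy=3.5,interpolation=cv2.INTER_CUBIC))
```

```text
(no output)
```

View pics/topc.png

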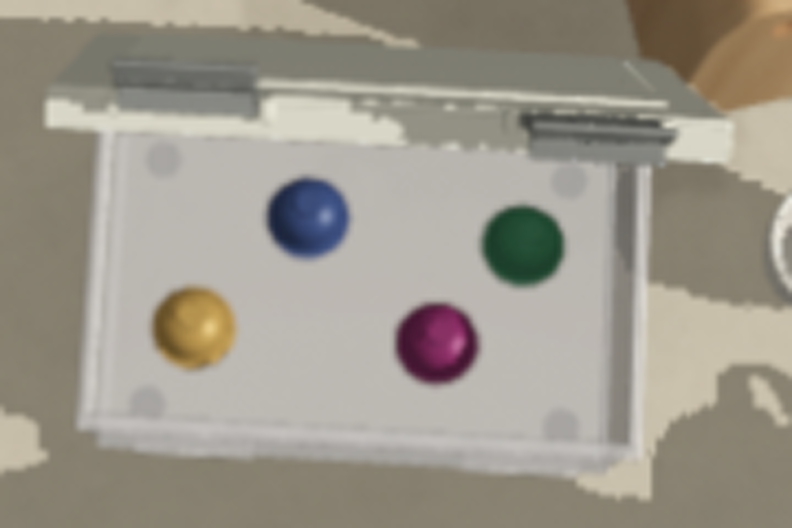

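View pics/scenec.png

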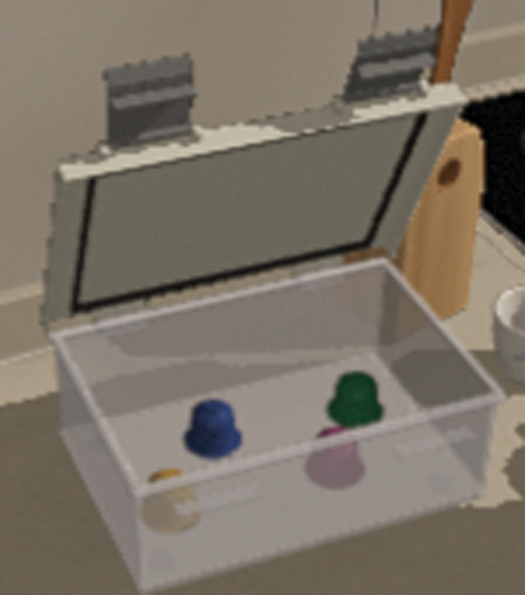

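Top crop: the front rim runs from (78,430) to (640,458), and the lid's free-edge strip from (47,97–128) to (733,125–160). The outer face shows behind it, so the lid leans forward to less than about 68°. Scene crop: rim corners at (138,490), (505,397), (55,338) and (388,263), and lid-edge corners at (62,178) and (462,98). Next I'll turn these into positions.

```bash
cat > h.py <<'E'
import numpy as np,cv2
from workcell import manip
def ray(n,u,v):
    c=manip.calibration(n); K=np.array([[c["fx"],0,c["cx"]],[0,c["fy"],c["cy"]],[0,0,1]])
    p=cv2.undistortPointsIter(np.array([[[u,v]]],float),K,np.array([c["k1"],0,0,0,0]),None,None,(3,50,1e-10)).ravel()
    T=np.array(c["world_from_camera"]); d=T[:3,:3]@[p[0],-p[1],-1]; return T[:3,3],d/np.linalg.norm(d)
def plane(n,u,v,z):
    o,d=ray(n,u,v); return o+d*(z-o[2])/d[2]
def tri(a,b):
    (o,d),(q,e)=ray("scene",*a),ray("top",*b)
    s=np.linalg.lstsq(np.c_[d,-e],q-o,rcond=None)[0]; A,B=o+s[0]*d,q+s[1]*e
    return (A+B)/2,np.linalg.norm(A-B)
T=lambda x,y:(275+(x+.5)/4.4-.5,150+(y+.5)/4.4-.5)
S=lambda x,y:(255+(x+.5)/3.5-.5,125+(y+.5)/3.5-.5)
E
python3 - <<'E'
from h import *
np.set_printoptions(precision=4,suppress=True)
for p in[(78,430),(640,458),(650,165)]:print("top rim",plane("top",*T(*p),.08))
for p in[(138,490),(505,397),(55,338),(388,263)]:print("sc rim",plane("scene",*S(*p),.08))
for a,b in[((138,490),(78,430)),((505,397),(640,458)),((62,178),(47,128)),((462,98),(733,160)),((105,75),(112,63)),((195,135),(256,113)),((110,145),(115,105)),((440,30),(675,128)),((348,98),(530,155))]:print(a,*tri(S(*a),T(*b)))
E
```

```text
top rim [0.5124 0.2427 0.08  ]
top rim [0.4969 0.0203 0.08  ]
top rim [0.616  0.0105 0.08  ]
sc rim [0.5116 0.2428 0.08  ]
sc rim [0.4919 0.0254 0.08  ]
sc rim [0.6558 0.2332 0.08  ]
sc rim [0.6376 0.0147 0.08  ]
(138, 490) [0.5124 0.2426 0.0793] 0.00028791708803994236
(505, 397) [0.498  0.0197 0.0736] 0.0011815290149576262
(62, 178) [0.5965 0.2409 0.2223] 0.0027804503249240385
(462, 98) [0.581  0.0105 0.2219] 0.003467373417723911
(105, 75) [0.6025 0.2139 0.2712] 7.00462173527461e-05
(195, 135) [0.5969 0.1684 0.2293] 0.00133608042931704
(110, 145) [0.5995 0.2151 0.2338] 0.0015135547167316877
(440, 30) [0.5771 0.0363 0.2695] 0.003326797131111734
(348, 98) [0.5804 0.0824 0.2383] 0.006781981089856992
```

The points agree. The front rim is at x≈.50–.51, y .02–.243, giving a 223 mm span against 220. The box yaw is about −0.07, the lid hinge is near (.66,.12,.082), and the lid angle is about 63° with the edge at z≈.225. The clips point straight up in the world, to z≈.27. Next I'll work out the approach.

```bash
cat >> h.py <<'E'
from scipy.spatial.transform import Rotation as R
YAW=-.0714
def target(tilt=0): # tool x along box x, z down; tilt leans fingertips forward
    return R.from_euler("z",YAW)*R.from_euler("y",-tilt)*R.from_euler("x",np.pi)
def rel(pts,Rt=None):
    o=manip.get_obs(); R0=R.from_quat(o["ee_rot"])
    print("rotvec",(R0.inv()*(Rt or R0)).as_rotvec().round(3))
    for p in pts:print(p,R0.inv().apply(np.array(p)-o["position"]).round(4))
B0=np.array([.578,.127,0]); bx=np.array([np.cos(YAW),np.sin(YAW),0]);by=np.array([-bx[1],bx[0],0])
def box(x,y,z):return (B0+x*bx+y*by+[0,0,z]).round(4)
E
python3 - <<'E'
from h import *
p,g=tri((392,85),(540,58));print("spat",p,g)
rel([(.21,-.588,.38),(.42,-.2,.38),(.5,.1,.38),box(.055,0,.38),box(.055,0,.235)],target())
E
```

```text
spat [ 0.7652316  -0.13059905  0.27480553] 0.02241040989134397
rotvec [-0.001  0.     0.417]
(0.21, -0.588, 0.38) [-0.0017 -0.0005 -0.1739]
(0.42, -0.2, 0.38) [ 0.3274 -0.2944 -0.1735]
(0.5, 0.1, 0.38) [ 0.5043 -0.5495 -0.1732]
[0.6329 0.1231 0.38  ] [ 0.6372 -0.5262 -0.1733]
[0.6329 0.1231 0.235 ] [ 0.6372 -0.526  -0.0283]
```

Units first: shifts go in shares of 75 cm and turns go in shares of 4 rad. So 0.637 m / 0.75 = 0.8493, 0.6 m / 0.75 = 0.8, 0.417 rad / 4 = 0.1043.

```bash
python3 jog.py '{"steps":[[0,0,0,0,0,-0.08,0],[0,0,0,0,0,-0.16,0],[0,0,0.025,0.04,-0.04,-0.2267,0],[0,0,0.05,0.1,-0.0867,-0.2307,0],[0,0,0.075,0.16,-0.14,-0.2307,0],[0,0,0.1043,0.2133,-0.1933,-0.2307,0],[0,0,0.1043,0.2667,-0.2467,-0.2307,0],[0,0,0.1043,0.3267,-0.3,-0.2307,0],[0,0,0.1043,0.38,-0.3533,-0.2307,0],[0,0,0.1043,0.4267,-0.4133,-0.2307,0],[0,0,0.1043,0.4667,-0.48,-0.2307,0],[0,0,0.1043,0.5133,-0.54,-0.2307,0],[0,0,0.1043,0.56,-0.6,-0.2307,0],[0,0,0.1043,0.6067,-0.6667,-0.2307,0],[0,0,0.1043,0.672,-0.7067,-0.2307,0],[0,0,0.1043,0.7333,-0.704,-0.2307,0],[0,0,0.1043,0.8,-0.7027,-0.2307,0],[0,0,0.1043,0.8493,-0.7013,-0.2307,0],[0,0,0.1043,0.8493,-0.7013,-0.2307,0]]}'
python3 - <<'E'
from h import *
rel([box(.055,0,.38),box(.055,0,.235)],target())
o=manip.get_obs();print(o["joint_pos"].round(2),o["ft_force"])
E
```

```text
clock: 2.48
position: [0.6341, 0.1237, 0.3767]
ee_rot: [0.999, -0.035, -0.002, -0.0]
ft_force: [0.1, 0.5, 0.0]
grip_width: 0.001
grasp_force: 0.0
rotvec [-0.001  0.005  0.001]
[0.6329 0.1231 0.38  ] [-0.0011  0.0007 -0.0033]
[0.6329 0.1231 0.235 ] [-0.0005  0.0008  0.1417]
[ 0.21  0.46 -0.76  1.03  0.31  1.76 -2.08] [0.14550871 0.52812369 0.02939286]
```

To row units: 0.294 m / 0.75 = 0.392, 0.275 m / 0.75 = 0.3667.

```bash
python3 jog.py '{"steps":[[0,0,0,0,0,0.08,0],[0,0,0,0,0,0.16,0],[0,0,0,-0.0053,0,0.2067,0],[0,0,0,-0.0213,0,0.22,0],[0,0,0,-0.036,0,0.2267,0],[0,0,0,-0.0507,0,0.2347,0],[0,0,0,-0.064,0,0.244,0],[0,0,0,-0.076,0,0.2547,0],[0,0,0,-0.088,0,0.2653,0],[0,0,0,-0.0987,0,0.2773,0],[0,0,0,-0.108,0,0.2907,0],[0,0,0,-0.116,0,0.304,0],[0,0,0,-0.124,0,0.32,0],[0,0,0,-0.1293,0,0.3347,0],[0,0,0,-0.1333,0,0.3507,0],[0,0,0,-0.1373,0,0.3667,0],[0,0,0,-0.1387,0,0.38,0],[0,0,0,-0.1387,0,0.3867,0],[0,0,0,-0.1387,0,0.392,0],[0,0,0,-0.1387,0,0.392,0]]}'
python3 - <<'E'
from h import *
a,b=manip.camera("top")[150:290,270:450],manip.camera("scene")[140:300,255:425]
o=manip.get_obs();print(o["ft_force"],o["position"],o["joint_pos"].round(2))
f=lambda i:cv2.resize(i,(400,int(i.shape[0]*400/i.shape[1])),interpolation=cv2.INTER_CUBIC)
A,C=f(a),f(b);h=max(len(A),len(C));P=lambda i:cv2.copyMakeBorder(i,0,h-len(i),0,0,0)
cv2.imwrite("pics/s1.png",np.hstack([P(A),P(C)]))
E
```

```text
clock: 4.97
position: [0.5293, 0.1301, 0.0857]
ee_rot: [0.999, -0.036, 0.0, -0.0]
ft_force: [-0.2, 0.1, -0.8]
grip_width: -0.0
grasp_force: 0.0
[-0.45716509 -0.06848913  0.08519292] [0.52940117 0.13018702 0.08603564] [ 0.34  0.37 -0.79  1.78  0.29  1.11 -2.18]
```

View pics/s1.png

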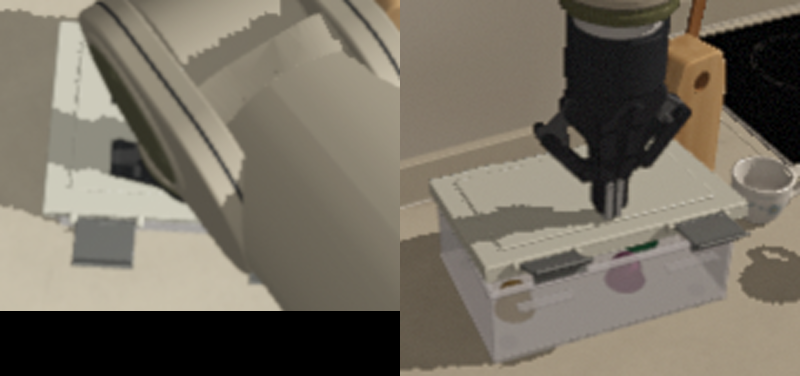

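The lid now lies on the tub, with the fingertips on it at about (612,212) on the right half. Both clips still stick out near (555,265) and (710,232). The wrist reads no force, so I'll push a bit further to check the lid is fully down.

To row units: 0.008 m / 0.75 = 0.0107, 0.005 m / 0.75 = 0.0067.

```bash
python3 jog.py '{"steps":[[0,0,0,0,0,0.0067,0],[0,0,0,0,0,0.0107,0],[0,0,0,0,0,0.0107,0]]}'
```

```text
clock: 5.45
position: [0.5289, 0.1301, 0.0775]
ee_rot: [0.999, -0.036, -0.0, 0.0]
ft_force: [-0.5, -0.2, 0.2]
grip_width: 0.0
grasp_force: 0.0
```

To row units: 0.004 m / 0.75 = 0.0053.

```bash
python3 jog.py '{"steps":[[0,0,0,0,0,0.0053,0],[0,0,0,0,0,0.0053,0]]}'; python3 jog.py '{"steps":[[0,0,0,0,0,0.0053,0],[0,0,0,0,0,0.0053,0]]}';  python3 - <<'E'
from h import *
b=manip.camera("scene")[140:300,265:425]
print(manip.get_obs()["ft_force"],manip.get_obs()["tau"])
cv2.imwrite("pics/s2.png",cv2.resize(b,None,fx=3.7,fy=3.7,interpolation=cv2.INTER_CUBIC))
E
```

```text
clock: 5.7
position: [0.529, 0.1301, 0.0735]
ee_rot: [0.999, -0.036, -0.0, 0.0]
ft_force: [-0.0, 0.2, 0.5]
grip_width: -0.002
grasp_force: 0.0
clock: 5.95
position: [0.529, 0.1301, 0.0695]
ee_rot: [0.999, -0.036, -0.0, 0.0]
ft_force: [-0.2, -0.4, 0.2]
grip_width: 0.002
grasp_force: 0.0
[-1.02641391  0.32075843  0.47077646] [-1.10671567e-02 -5.07463360e+01 -9.57934856e+00 -3.36836421e+01
  3.28542979e-02 -2.58109829e-02 -1.49680185e-02]
```

View pics/s2.png

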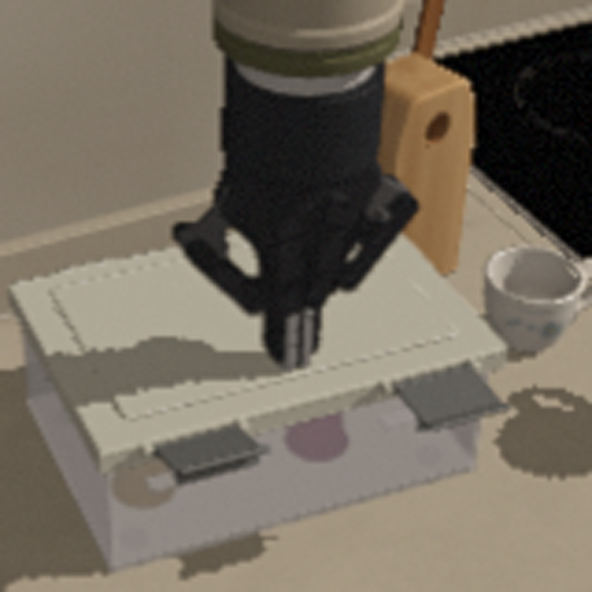

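```bash
cat >> h.py <<'E'
def proj(n,p):
    c=manip.calibration(n);W=np.linalg.inv(np.array(c["world_from_camera"]));q=W[:3,:3]@np.array(p)+W[:3,3]
    x,y=q[0]/-q[2],-q[1]/-q[2];s=1+c["k1"]*(x*x+y*y);return (c["fx"]*x*s+c["cx"]).round(1),(c["fy"]*y*s+c["cy"]).round(1)
E
python3 - <<'E'
from h import *
print("tcp",proj("scene",manip.get_obs()["position"]))
for z in(.08,.085,.09):print(z,[proj("scene",box(-.08,s*.115,z)) for s in(1,-1)])
C=lambda x,y:(265+x/3.7,140+y/3.7)
for q in[(105,455),(505,345)]:
  print("lid corner px",np.round(C(*q),1),plane("scene",*C(*q),.085))
print("bottom front", plane("scene",*C(113,572),0),plane("scene",*C(475,470),0), box(-.075,.11,0),box(-.075,-.11,0))
E
```

```text
tcp (np.float64(343.2), np.float64(246.2))
0.08 [(np.float64(292.9), np.float64(267.1)), (np.float64(402.6), np.float64(237.6))]
0.085 [(np.float64(292.8), np.float64(265.1)), (np.float64(402.9), np.float64(235.6))]
0.09 [(np.float64(292.7), np.float64(263.0)), (np.float64(403.2), np.float64(233.6))]
lid corner px [293.4 263. ] [0.5111404  0.24420892 0.085     ]
lid corner px [401.5 233.2] [0.49753946 0.01615586 0.085     ]
bottom front [0.51257443 0.24216535 0.        ] [0.49520161 0.02580837 0.        ] [0.511  0.2421 0.    ] [0.4953 0.0226 0.    ]
```

The visible fingertip at about (345,239) is higher than the projected TCP at row 246, so the tips sit about 17 mm above the reported TCP. The lid is still following and is nearly shut. I'll keep pushing until a real force shows.

To row units: 0.003 m / 0.75 = 0.004.

```bash
python3 jog.py '{"steps":[[0,0,0,0,0,0.004,0],[0,0,0,0,0,0.004,0]]}'; python3 jog.py '{"steps":[[0,0,0,0,0,0.004,0],[0,0,0,0,0,0.004,0]]}';  python3 - <<'E'
from h import *
b=manip.camera("scene")[200:300,265:425]
print(manip.get_obs()["ft_force"],manip.get_obs()["position"])
cv2.imwrite("pics/s3.png",cv2.resize(b,None,fx=5,fy=5,interpolation=cv2.INTER_CUBIC))
E
```

```text
clock: 6.25
position: [0.529, 0.1301, 0.0666]
ee_rot: [0.999, -0.036, -0.0, 0.0]
ft_force: [-1.2, -0.1, -0.1]
grip_width: -0.001
grasp_force: 0.0
clock: 6.5
position: [0.5294, 0.1303, 0.065]
ee_rot: [0.999, -0.036, 0.0, 0.0]
ft_force: [-6.5, -2.9, 14.5]
grip_width: 0.002
grasp_force: 7.5
[-5.68881666 -2.1577055  14.31756098] [0.52937378 0.13021869 0.06498113]
```

View pics/s3.png

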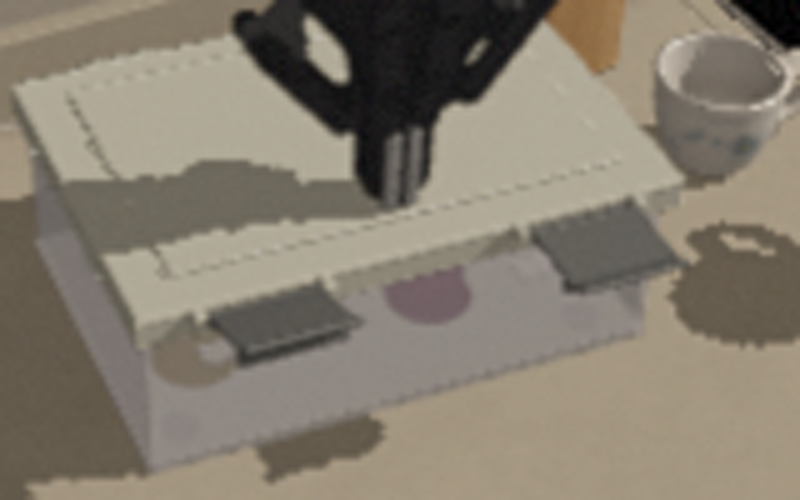

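The lid looks shut, with its front-left top corner at (292,265) as predicted for z≈.085. Both clips point outward, left near (280,325) and right near (605,245) in the crop. Now I'll check the fingertip bias.

Run:
```python
from h import *
C=lambda x,y:(265+x/5,200+y/5)
print("tip @.09",plane("scene",*C(398,206),.09), manip.get_obs()["position"])
for n,q,z in[("L hinge corner",(212,320),.084),("L hinge r",(322,290),.084),("R hl",(532,240),.084),("R hr",(630,205),.084)]:
  print(n,plane("scene",*C(*q),z))
print("pred hinge",box(-.086,.089,.084),box(-.086,.043,.084),box(-.086,-.043,.084),box(-.086,-.089,.084))
for q in[(240,362),(360,322),(570,290),(682,265)]:
  for z in(.08,.1):print("clip end",q,z,plane("scene",*C(*q),z))
```

```text
tip @.09 [0.51997512 0.13294244 0.09      ] [0.52937378 0.13021869 0.06498113]
L hinge corner [0.49838732 0.22193296 0.084     ]
L hinge r [0.49547827 0.17829728 0.084     ]
R hl [0.48589137 0.09318955 0.084     ]
R hr [0.48719914 0.04776041 0.084     ]
pred hinge [0.4986 0.2219 0.084 ] [0.4953 0.176  0.084 ] [0.4892 0.0902 0.084 ] [0.4859 0.0444 0.084 ]
clip end (240, 362) 0.08 [0.47763492 0.2205969  0.08      ]
clip end (240, 362) 0.1 [0.45840243 0.22970395 0.1       ]
clip end (360, 322) 0.08 [0.47756646 0.17177297 0.08      ]
clip end (360, 322) 0.1 [0.4583365  0.18269007 0.1       ]
clip end (570, 290) 0.08 [0.45871581 0.09290206 0.08      ]
clip end (570, 290) 0.1 [0.4401847  0.10674314 0.1       ]
clip end (682, 265) 0.08 [0.45214642 0.04696114 0.08      ]
clip end (682, 265) 0.1 [0.43385886 0.06250539 0.1       ]
```

The clip hinges match the prediction to within 3 mm, so the box hasn't moved and the lid is shut. The real tip sits about 25 mm above the reported TCP at contact. I'll lift off and move in front of and above the left clip, leaning slightly forward.

```bash
cat >> h.py <<'E'
def eff(x,y,z,t): return box(x,y,z)+.025*target(t).apply([0,0,1])
E
python3 - <<'E'
from h import *
t=.25
rel([eff(-.05,0,.18,t),eff(-.13,.066,.16,t),eff(-.13,.066,.13,t)],target(t))
E
```

```text
rotvec [0.001 0.249 0.   ]
[0.53426934 0.13015876 0.15577719] [ 0.005  -0.0002 -0.0908]
[0.45916934 0.20165876 0.13577719] [-0.0751 -0.0662 -0.0709]
[0.45916934 0.20165876 0.10577719] [-0.0751 -0.0662 -0.0409]
```

To row units: -0.09 m / 0.75 = -0.12, -0.075 m / 0.75 = -0.1, 0.25 rad / 4 = 0.0625.

```bash
python3 jog.py '{"steps":[[0,0,0,0,0,-0.0667,0],[0,0.025,0,0,0,-0.12,0],[0,0.045,0,-0.04,-0.04,-0.12,0],[0,0.0625,0,-0.1,-0.088,-0.0933,0],[0,0.0625,0,-0.1,-0.088,-0.0667,0],[0,0.0625,0,-0.1,-0.088,-0.0667,0]]}'
python3 - <<'E'
from h import *
t=.25
print(manip.get_obs()["joint_pos"].round(2))
print("clips" )
C=lambda p:proj("scene",p)
rel([eff(x-.011,.066,z,t) for x,z in[(-.117,.095),(-.117,.083),(-.115,.071),(-.108,.063),(-.103,.057),(-.095,.053),(-.088,.05)]],target(t))
b=manip.camera("scene")[170:300,255:415]
cv2.imwrite("pics/s4.png",cv2.resize(b,None,fx=4.5,fy=4.5,interpolation=cv2.INTER_CUBIC))
E
```

```text
clock: 7.3
position: [0.4581, 0.201, 0.113]
ee_rot: [0.992, -0.035, 0.124, 0.005]
ft_force: [0.1, -0.6, 0.4]
grip_width: -0.001
grasp_force: 0.0
[ 0.33  0.03 -0.94  2.06  0.24  0.89 -2.39]
clips
rotvec [0.001 0.001 0.001]
[0.46116934 0.20155876 0.07077719] [-0.0074 -0.0008  0.0416]
[0.46116934 0.20155876 0.05877719] [-0.0104 -0.0008  0.0533]
[0.46316934 0.20135876 0.04677719] [-0.0114 -0.0008  0.0654]
[0.47016934 0.20085876 0.03877719] [-0.0065 -0.0008  0.0749]
[0.47516934 0.20055876 0.03277719] [-0.0032 -0.0009  0.0819]
[0.48316934 0.19995876 0.02877719] [ 0.0036 -0.0008  0.0878]
[0.49016934 0.19945876 0.02577719] [ 0.0097 -0.0008  0.0924]
```

View pics/s4.png

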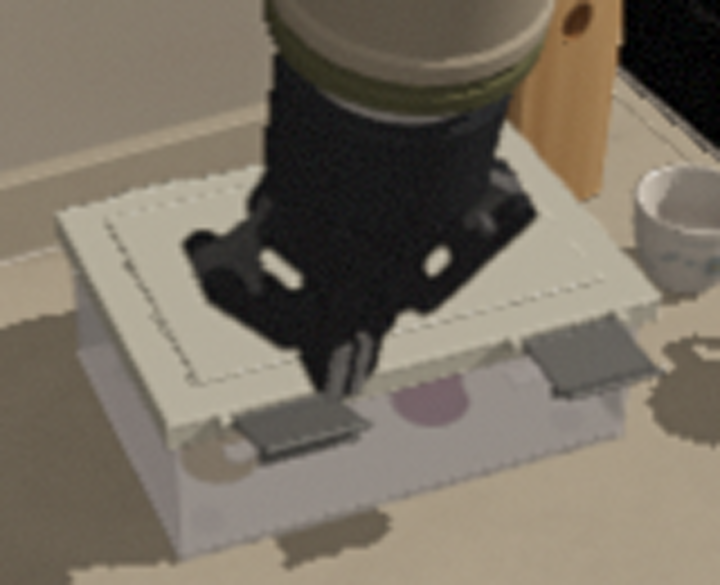

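The tool is tilted as asked, with its tip at about (333,258) in the full image, above the left clip. I'll compare that with the projections of the TCP and of the effective tip.

Run:
```python
from h import *
o=manip.get_obs();z=R.from_quat(o["ee_rot"]).apply([0,0,1]);x=R.from_quat(o["ee_rot"]).apply([1,0,0])
for k in(0,.01,.02,.025):print(k,proj("scene",o["position"]-k*z),proj("scene",o["position"]-k*z-.011*x))
```

```text
0 (np.float64(327.7), np.float64(261.4)) (np.float64(330.1), np.float64(266.4))
0.01 (np.float64(328.3), np.float64(258.0)) (np.float64(330.8), np.float64(263.1))
0.02 (np.float64(329.0), np.float64(254.6)) (np.float64(331.5), np.float64(259.7))
0.025 (np.float64(329.3), np.float64(252.9)) (np.float64(331.8), np.float64(258.0))
```

To row units: 0.082 m / 0.75 = 0.1093, -0.01 m / 0.75 = -0.0133.

```bash
python3 jog.py '{"steps":[[0,0,0,-0.0067,0,0.0267,0],[0,0,0,-0.0093,0,0.056,0],[0,0,0,-0.0133,0,0.0707,0],[0,0,0,-0.0147,0,0.0867,0],[0,0,0,-0.0087,0,0.1,0],[0,0,0,-0.004,0,0.1093,0],[0,0,0,-0.004,0,0.1093,0]]}'
python3 - <<'E'
from h import *
rel([eff(x-.011,.066,z,.25) for x,z in[(-.095,.053),(-.088,.05)]])
b=manip.camera("scene")[170:300,255:415]
cv2.imwrite("pics/s5.png",cv2.resize(b,None,fx=4.5,fy=4.5,interpolation=cv2.INTER_CUBIC))
E
```

```text
clock: 8.22
position: [0.4767, 0.2001, 0.0335]
ee_rot: [0.992, -0.035, 0.124, 0.004]
ft_force: [-0.5, 0.3, 0.6]
grip_width: -0.002
grasp_force: 0.0
rotvec [0. 0. 0.]
[0.48316934 0.19995876 0.02877719] [ 0.0051 -0.0003  0.0062]
[0.49016934 0.19945876 0.02577719] [ 0.0112 -0.0003  0.0108]
```

View pics/s5.png

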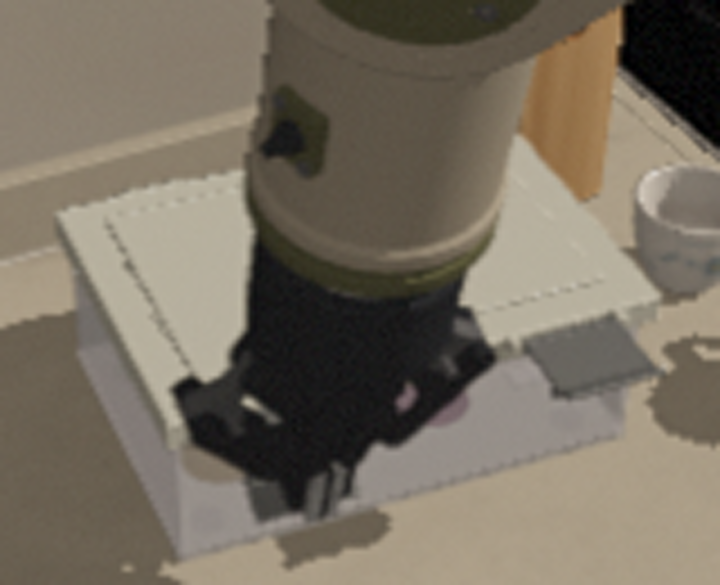

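The left clip has swung down under the fingertips (seen near (265,500)), and the right clip is untouched. Now I'll push it in horizontally.

To row units: 0.008 m / 0.75 = 0.0107, 0.004 m / 0.75 = 0.0053.

```bash
python3 jog.py '{"steps":[[0,0,0,0.0053,0,0.0013,0],[0,0,0,0.0107,0,0.0027,0],[0,0,0,0.0107,0,0.0027,0]]}'; python3 jog.py '{"steps":[[0,0,0,0.004,0,0.0011,0],[0,0,0,0.004,0,0.0011,0]]}'; python3 jog.py '{"steps":[[0,0,0,0.004,0,0.0011,0],[0,0,0,0.004,0,0.0011,0]]}'
```

```text
clock: 8.65
position: [0.4851, 0.1994, 0.0338]
ee_rot: [0.992, -0.036, 0.125, 0.004]
ft_force: [0.7, 0.7, -0.2]
grip_width: 0.002
grasp_force: 0.0
clock: 8.9
position: [0.4877, 0.1993, 0.0335]
ee_rot: [0.992, -0.035, 0.124, 0.004]
ft_force: [-0.9, -1.0, -0.7]
grip_width: -0.003
grasp_force: 0.3
clock: 9.15
position: [0.491, 0.199, 0.0336]
ee_rot: [0.992, -0.035, 0.125, 0.004]
ft_force: [-1.0, -0.1, -0.7]
grip_width: 0.001
grasp_force: 0.3
```

To row units: 0.003 m / 0.75 = 0.004, 0.0008 m / 0.75 = 0.0011.

```bash
for i in 1 ; do python3 jog.py '{"steps":[[0,0,0,0.004,0,0.0011,0],[0,0,0,0.004,0,0.0011,0]]}'; done;  python3 jog.py '{"steps":[[0,0,0,0.004,0,0.0011,0],[0,0,0,0.004,0,0.0011,0]]}'; python3 jog.py '{"steps":[[0,0,0,0.004,0,0.0011,0],[0,0,0,0.004,0,0.0011,0]]}'
```

```text
clock: 9.4
position: [0.4928, 0.1992, 0.0332]
ee_rot: [0.992, -0.035, 0.124, 0.005]
ft_force: [-9.3, 0.1, 6.3]
grip_width: -0.002
grasp_force: 4.6
clock: 9.65
position: [0.4955, 0.1998, 0.0332]
ee_rot: [0.992, -0.035, 0.124, 0.004]
ft_force: [-11.9, 3.6, 5.9]
grip_width: -0.001
grasp_force: 5.8
clock: 9.9
position: [0.4985, 0.2002, 0.0332]
ee_rot: [0.992, -0.034, 0.124, 0.004]
ft_force: [-9.7, 4.6, 4.6]
grip_width: 0.001
grasp_force: 5.7
```

To row units: 0.132 m / 0.75 = 0.176, -0.105 m / 0.75 = -0.14.

```bash
python3 jog.py '{"steps":[[0,0,0,-0.024,0,-0.0067,0],[0,0,0,-0.0533,0,-0.0133,0],[0,0,0,-0.0373,0,-0.0773,0],[0,0,0,-0.02,0,-0.14,0],[0,0,0,-0.02,0.0667,-0.14,0],[0,0,0,-0.02,0.1333,-0.14,0],[0,0,0,-0.02,0.176,-0.14,0],[0,0,0,-0.02,0.176,-0.14,0]]}'
python3 - <<'E'
from h import *
t=.25
rel([eff(x-.011,-.066,z,t) for x,z in[(-.117,.115),(-.117,.095),(-.117,.083),(-.115,.071),(-.108,.063),(-.103,.057),(-.095,.057)]],target(t))
b=manip.camera("scene");cv2.imwrite("pics/s6.png",b);cv2.imwrite("pics/t6.png",manip.camera("top"))
a=cv2.imread("pics/scene0.png")
# box shift: match lower-front-left tub corner patch between before/after
for n,(u,v) in{"FLbottom":(295,294),"lidFL":(292,265)}.items():
  src=a if n=="FLbottom" else None
  if src is None:continue
  p=src[v-12:v+8,u-14:u+14];r=cv2.matchTemplate(b[v-30:v+26,u-32:u+32],p,cv2.TM_CCOEFF_NORMED);_,s,_,l=cv2.minMaxLoc(r);print(n,s,l[0]-18,l[1]-18)
E
```

```text
clock: 10.9
position: [0.4505, 0.0671, 0.1319]
ee_rot: [0.991, -0.037, 0.125, 0.005]
ft_force: [0.1, 0.7, -0.6]
grip_width: -0.0
grasp_force: 0.0
rotvec [ 0.002 -0.001 -0.003]
[0.45176934 0.06985876 0.09077719] [-0.0092 -0.0028  0.0401]
[0.45176934 0.06985876 0.07077719] [-0.0142 -0.0029  0.0594]
[0.45176934 0.06985876 0.05877719] [-0.0172 -0.0029  0.0711]
[0.45376934 0.06975876 0.04677719] [-0.0182 -0.0029  0.0832]
[0.46076934 0.06925876 0.03877719] [-0.0134 -0.003   0.0927]
[0.46576934 0.06885876 0.03277719] [-0.01   -0.0029  0.0997]
[0.47376934 0.06825876 0.03277719] [-0.0023 -0.0029  0.1017]
FLbottom 0.5489649772644043 -5 -8
```

To row units: 0.102 m / 0.75 = 0.136, 0.101 m / 0.75 = 0.1347.

```bash
python3 jog.py '{"steps":[[0,0,0,-0.012,-0.004,0.0533,0],[0,0,0,-0.0187,-0.004,0.0787,0],[0,0,0,-0.0227,-0.004,0.0947,0],[0,0,0,-0.024,-0.004,0.1107,0],[0,0,0,-0.0173,-0.004,0.124,0],[0,0,0,-0.0133,-0.004,0.1333,0],[0,0,0,-0.008,-0.004,0.1347,0],[0,0,0,-0.0027,-0.004,0.136,0],[0,0,0,-0.0027,-0.004,0.136,0]]}'; python3 jog.py '{"steps":[[0,0,0,0.004,0,0.0011,0],[0,0,0,0.004,0,0.0011,0]]}'; python3 jog.py '{"steps":[[0,0,0,0.004,0,0.0011,0],[0,0,0,0.004,0,0.0011,0]]}';python3 jog.py '{"steps":[[0,0,0,0.004,0,0.0011,0],[0,0,0,0.004,0,0.0011,0]]}'
```

```text
clock: 12.12
position: [0.4742, 0.071, 0.0325]
ee_rot: [0.992, -0.035, 0.125, 0.004]
ft_force: [-0.8, -0.4, 0.5]
grip_width: -0.003
grasp_force: 0.0
clock: 12.38
position: [0.4771, 0.0707, 0.0323]
ee_rot: [0.992, -0.035, 0.125, 0.004]
ft_force: [-0.3, -0.1, -0.5]
grip_width: 0.003
grasp_force: 0.0
clock: 12.62
position: [0.4799, 0.0705, 0.032]
ee_rot: [0.992, -0.035, 0.124, 0.004]
ft_force: [-1.0, -0.8, 0.1]
grip_width: -0.0
grasp_force: 0.3
clock: 12.88
position: [0.4833, 0.0703, 0.0322]
ee_rot: [0.992, -0.035, 0.125, 0.004]
ft_force: [0.4, 1.0, -0.6]
grip_width: 0.004
grasp_force: 0.3
```

To row units: 0.002 m / 0.75 = 0.0027, 0.0005 m / 0.75 = 0.0007.

```bash
python3 jog.py '{"steps":[[0,0,0,0.0027,0,0.0007,0],[0,0,0,0.0027,0,0.0007,0]]}'; python3 jog.py '{"steps":[[0,0,0,0.0027,0,0.0007,0],[0,0,0,0.0027,0,0.0007,0]]}';python3 jog.py '{"steps":[[0,0,0,0.0027,0,0.0007,0],[0,0,0,0.0027,0,0.0007,0]]}'
```

```text
clock: 13.12
position: [0.4846, 0.0702, 0.0319]
ee_rot: [0.992, -0.035, 0.124, 0.005]
ft_force: [-3.9, 0.6, 2.9]
grip_width: -0.003
grasp_force: 2.6
clock: 13.38
position: [0.4852, 0.0699, 0.0313]
ee_rot: [0.992, -0.035, 0.123, 0.005]
ft_force: [-13.7, 1.3, 8.8]
grip_width: -0.003
grasp_force: 6.8
clock: 13.62
position: [0.4869, 0.0693, 0.0311]
ee_rot: [0.992, -0.035, 0.122, 0.005]
ft_force: [-15.0, -1.0, 9.0]
grip_width: -0.001
grasp_force: 7.2
```

Both pushes now end on a stiff stop. I'll back off and use the last view to check the clips.

Units first: shifts go in shares of 75 cm and turns go in shares of 4 rad. So 0.3 m / 0.75 = 0.4, 0.24 m / 0.75 = 0.32.

```bash
python3 jog.py '{"steps":[[0,0,0,-0.024,0,-0.0067,0],[0,0,0,-0.0533,0,-0.0133,0],[0,0,0,-0.0373,0,-0.0773,0],[0,0,0,-0.02,0,-0.14,0],[0,0,0,-0.02,0.08,-0.16,0],[0,0,0,-0.02,0.16,-0.1867,0],[0,0,0,-0.02,0.24,-0.2133,0],[0,0,0,-0.02,0.32,-0.24,0],[0,0,0,-0.02,0.4,-0.2667,0],[0,0,0,-0.02,0.4,-0.2667,0]]}'
python3 - <<'E'
from h import *
b=manip.camera("scene");t=manip.camera("top");cv2.imwrite("pics/s7f.png",b);cv2.imwrite("pics/t7f.png",t)
A=cv2.resize(b[215:305,265:405],(784,504),interpolation=cv2.INTER_CUBIC)
T_=cv2.resize(t[160:280,270:440],(255,180),interpolation=cv2.INTER_CUBIC); A[:180,:255]=T_
cv2.imwrite("pics/s7.png",A)
E
```

```text
clock: 14.88
position: [0.4036, -0.2295, 0.2239]
ee_rot: [0.991, -0.038, 0.126, 0.006]
ft_force: [0.3, 0.6, -1.3]
grip_width: -0.002
grasp_force: 0.0
```

View pics/s7.png

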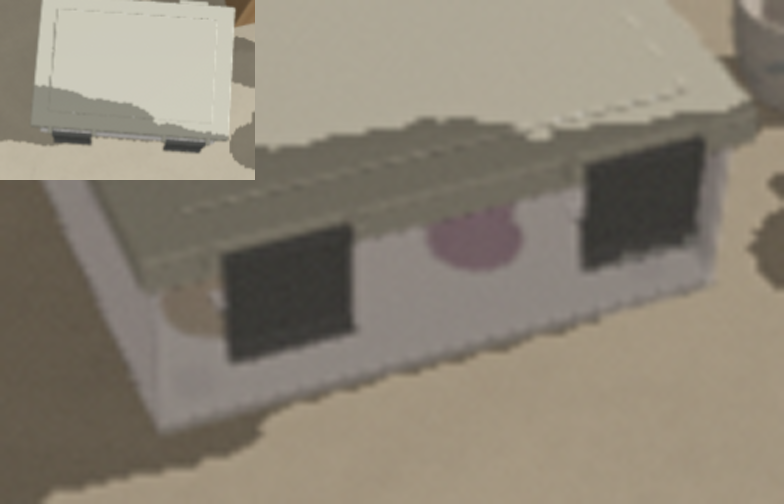

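Both clips hang flat on the front: left (222–355, 225–360) and right (583–705, 138–270). The lid is down. I'll compare their bottom edges with projections at several clip angles, using the current box pose.

Run:
```python
import h;from h import *
C=lambda x,y:(265+(x+.5)/5.6-.5,215+(y+.5)/5.6-.5)
I=lambda p:((p[0]-265+.5)*5.6-.5,(p[1]-215+.5)*5.6-.5)
l,r=plane("scene",*C(165,432),0),plane("scene",*C(705,290),0)
lt,rt=plane("scene",*C(145,262),.0865),plane("scene",*C(755,118),.0865)
print("bottom",l,r,"lid front",lt,rt,np.linalg.norm(lt-rt))
for nm,(a,b,hw,ox) in{"bottom":(l,r,.11,.075),"lid":(lt,rt,.115,.08)}.items():
  d=a-b;yaw=np.arctan2(-d[0],d[1]);x=np.array([np.cos(yaw),np.sin(yaw),0]);y=np.array([-x[1],x[0],0]);c=(a+b)/2*[1,1,0]+ox*x;print(nm,yaw,c)
  for f in(0,.08,.2,.3):
    print(f,[[np.round(I(proj("scene",c+y*s+x*(-.086-q*np.sin(f)-.003*np.cos(f))+[0,0,.084-q*np.cos(f)])).astype(int).tolist() for q in(0,.041)] for s in(.089,.043,-.043,-.089)]) if 0 else [tuple(int(round(float(v))) for q in(.0,.041) for v in I(proj("scene",c+y*s+x*(-.086-q*np.sin(f)-.003)+[0,0,.084-q*np.cos(f)]))) for s in(.089,.043,-.043,-.089)])
g=cv2.cvtColor(cv2.imread("pics/s7f.png"),cv2.COLOR_BGR2GRAY)
for (x0,x1) in((308,326),(372,386)):print([ (x,np.where(g[240:285 if x<330 else 268,x]<75)[0][[0,-1]]+240) if 0 else (x,(np.where(g[225:290,x]<75)[0]+225)[[0,-1]].tolist()) for x in range(x0,x1,4)])
```

```text
File "<stdin>", line 10
    print(f,[[np.round(I(proj("scene",c+y*s+x*(-.086-q*np.sin(f)-.003*np.cos(f))+[0,0,.084-q*np.cos(f)])).astype(int).tolist() for q in(0,.041)] for s in(.089,.043,-.043,-.089)]) if 0 else [tuple(int(round(float(v))) for q in(.0,.041) for v in I(proj("scene",c+y*s+x*(-.086-q*np.sin(f)-.003)+[0,0,.084-q*np.cos(f)]))) for s in(.089,.043,-.043,-.089)])
                                                                                                                                               ^
SyntaxError: closing parenthesis ']' does not match opening parenthesis '('
```

Run:
```python
from h import *
C=lambda x,y:(265+(x+.5)/5.6-.5,215+(y+.5)/5.6-.5)
def I(p):return [int((p[0]-264.5)*5.6),int((p[1]-214.5)*5.6)]
l,r=plane("scene",*C(165,432),0),plane("scene",*C(705,290),0)
lt,rt=plane("scene",*C(145,262),.0865),plane("scene",*C(755,118),.0865)
for nm,a,b,ox in(("bottom",l,r,.075),("lid",lt,rt,.08)):
  d=a-b;yaw=np.arctan2(-d[0],d[1]);x=np.array([np.cos(yaw),np.sin(yaw),0]);y=np.array([-x[1],x[0],0])
  c=(a+b)/2*[1,1,0]+ox*x;print(nm,a,b,"len",np.linalg.norm(d),"yaw",yaw,c)
  for f in(0,.08,.2,.3):
    P=lambda s,q:I(proj("scene",c+y*s+x*(-.086-q*np.sin(f)-.002)+[0,0,.084-q*np.cos(f)]))
    print(f,[P(s,0)+P(s,.041) for s in(.089,.043,-.043,-.089)])
```

```text
bottom [0.52096063 0.24164707 0.        ] [0.49958858 0.03014979 0.        ] len 0.21257436692340792 yaw -0.1007093194277325 [0.58489459 0.12835799 0.        ]
0 [[219, 266, 221, 356], [350, 234, 348, 324], [584, 176, 575, 266], [704, 147, 692, 236]]
0.08 [[219, 266, 225, 362], [350, 234, 352, 329], [584, 176, 580, 271], [704, 147, 696, 241]]
0.2 [[219, 266, 229, 370], [350, 234, 357, 337], [584, 176, 586, 278], [704, 147, 703, 248]]
0.3 [[219, 266, 233, 376], [350, 234, 361, 343], [584, 176, 591, 283], [704, 147, 708, 253]]
lid [0.5159121  0.24784062 0.0865    ] [0.49141934 0.02552905 0.0865    ] len 0.22365672288068417 yaw -0.1097305812739106 [0.58318457 0.127924   0.        ]
0 [[219, 267, 222, 358], [351, 236, 349, 326], [586, 180, 577, 269], [707, 151, 694, 240]]
0.08 [[219, 267, 225, 364], [351, 236, 352, 332], [586, 180, 581, 275], [707, 151, 699, 245]]
0.2 [[219, 267, 229, 372], [351, 236, 357, 340], [586, 180, 588, 282], [707, 151, 705, 253]]
0.3 [[219, 267, 233, 378], [351, 236, 362, 346], [586, 180, 593, 287], [707, 151, 711, 257]]
```

Both clips show the same geometry to within 1–2 px of the magnified crop. Both stopped at the same depth in the box frame (−91 and −92 mm TCP), under 9–15 N through the fingers against the 3–5 N needed, so they read as home. The box has moved about 6 mm and the arm is clear, so I'm handing in.

```bash
python3 -c "
from workcell import manip
print(manip.hand_in())"
```

```text
the job is handed in; nothing more can be done
None
```

I pushed the lid shut and pressed both clips in until they stopped hard, then handed the job in; no verdict came back. That the clips are fully snapped is inferred from the final image and the push forces (9–15 N against the 3–5 N needed). The box slid about 6 mm.

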